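# Close the ultrasonic cleaner and hold its run knob in

### The job

Get the little parts cleaner running: first swing its open lid down until it is shut, lowering it steadily rather than slamming it, then pick up the loose control knob, turn it so that the flat in its bore matches the flat of the D-shaped spindle on the cleaner's deck, and push it fully home on the spindle. The run switch is sprung, so keep pressing: finish with the gripper still holding the knob, pressed in as far as it goes, with the lid shut. Leave the other things on the bench where they are.

Things in the scene. Friction and masses are not known exactly. Their poses are not given: they have to be found in the camera images.
- cleaner: Blue bench-top ultrasonic cleaner, fixed, 180 (x) by 310 (y) by 110 mm high. Origin: centre of its underside; z up, -x its front, facing the robot within 0.2 rad. The open steel tank takes y -35..155 and has the lid; the flat control deck with the spindle takes y -155..-35, its top 110 mm up. The lid's hinge line runs along y at x = +85, z = 110 mm (far rim).
- lid (a joint): Angle of the cleaner's lid in rad: 0 shut (level on the tank), 1.57 upright; it starts open between 0.95 and 1.45. The hinge is stiff (0.35 N m of friction, 2 to 4 N at the tab): the lid stays where it is left and has to be pushed all the way down. No latch, no other handle than the tab.
- lid_tab (a point): Middle of the outer face (upper when shut) of the lid's orange tab, 185 mm from the hinge line, at y = +60 mm of the cleaner. Lid: aluminium plate 174 x 190 x 8 mm, hinged at the lower face of its far edge. Tab: 60 mm wide, 8 mm thick, in the plate's plane, 168 to 202 mm from the hinge. x points along the plate to the hinge, z out of the outer face (up when shut, to the far side when open).
- spindle_top (a point): Top centre of the brass D-shaped spindle standing on the deck at x -20, y -95 mm of the cleaner; top 24 mm above the deck. 14 mm diameter, one full-height flat 2 mm from the axis, top edge chamfered 1 mm. x points out of the flat, z up. The flat looks to the cleaner's +x (far) side within 0.5 rad; a white line on the 42 mm black disc at its foot points the same way. Turns only stiffly.
- spindle (a joint): How far the spindle is pressed down, in m: 0 out, 0.006 at its stop. A spring pushes it back: it begins to move at 3 N and reaches the stop at 9 N.
- knob: Loose knob, 50 to 90 g, upright on the bench, yaw within 0.75 rad of +x. Round black skirt 48 mm wide, 16 mm high; on it a red grip bar 44 mm along x, 14 mm thick, from 16 to 44 mm up. Origin: centre of underside, z up. D-bore open below, 16 mm deep, 15.8 mm wide, flat 2.9 mm from the axis on the +x side, marked by a white line on the bar. Home, its underside is 16 mm below the spindle's top.
- knob_mark (a point): Top of the knob's marked end: the +x end of the grip bar, 22 mm from the axis and 44 mm above the underside, where the white line turns down. It is on the side of the bore's flat, so on the spindle it must point the way the spindle's flat looks.
- glue: Bystander: white glue bottle with blue cap, 28 mm wide, 85 mm tall; origin under its centre.
- tape: Bystander: blue and black tape measure, 65 by 36 by 58 mm tall; origin under its centre.
- jarcap: Bystander: red jar cap, 66 mm wide, 12 mm tall.
- cutter: Bystander: green snap-blade cutter lying flat, 145 mm handle along x, 26 mm wide, 16 mm tall.
- jar: Bystander: open amber jar, 72 mm wide, 75 mm tall.
- marker: Bystander: black marker pen lying flat, 115 mm along x, 16 mm wide.
Things that resemble listed ones, but are neither listed nor needed, are in the scene too. What is shaped like the knob but green or pink is not meant.

How it is judged:
By the outcome, as a careful person would: the job done as asked, in the order asked, and still so for the second after the job is handed in, while the arm keeps its last pose, push and grip.
It also fails if it takes over 54 s, if anything falls off the work surface, if the arm or the gripper's body presses on something with over 40 N, if the wrist force passes 120 N, or if a joint passes its speed limit or range.

### The arm

A 6-joint arm with a two-finger parallel gripper is mounted at the origin on the work surface. World frame = base frame: x ahead of the robot, y to its left, z up, the work surface at z = 0. Lengths are in m, angles in rad, forces in N, time in s.
With the tool pointing down it reaches from about 0.25 to 0.85 m from the base axis. Payload 12.5 kg.
Tool frame: the origin (TCP) lies at the centre of the arm's flange, where the gripper is bolted on; the fingertips stand 186 mm ahead of it and the grasp point (between the pads) lies 167 mm ahead of it; z points along the fingers, y is the line along which they close (so a half turn about z gives the same grasp; the last joint's range is limited). The gripper opens to 93 mm and grips with 3 to 60 N. Pads are 15 mm wide; open, the fingers measure 128 mm over their backs; the gripper's body (75 mm by 188 mm) begins 65 mm behind the grasp point.
Start: joints at [1.207, 0.351, 1.652, -0, 1.139, -0.085], TCP at [0.151, 0.529, 0.405] pointing down, gripper open.
Joint ranges: [-2.75, 2.75], [-0.79, 2.1], [0.01, 2.65], [-1.57, 4.71], [0.07, 3.14], [-2.87, 2.87]. Speed limits (rad/s): [2.22, 2.22, 2.79, 3.14, 3.14, 3.14].

### API

Orientations are given as a rotation vector (axis times angle).
In Python, from station import env gives the robot as it stands.
- The arm moves only by the shell command python3 -m crank 'ROWS' [OPENING] [FORCE]. ROWS is JSON, a list of rows, each a list of 2 entries, a list of its own where there are three numbers: the shift along the tool's x, y, z in cm, then the turn, a rotation vector about the tool's x, y, z in rad. A call has exactly 10 rows; each row shifts and turns the commanded pose from where the row before left it, along the tool's axes as they then stand; what a row does not reach is not made up. A row lasts 1/8 s, in which the tool goes at most 62.5 mm and 10.7 degrees, less where a joint would pass 70% of its speed; a pose out of reach is approached as far as the arm can. A call is refused whole if a number of a shift passes 6.25 or a number of a turn 0.188, either way. A call with a gripper value outside its range is refused whole. OPENING is the closure, from 0 (fully open) to 1 (shut), set as the call begins (- or left out, the last holds). The fingers move at their own pace and stop on an object; FORCE is the grip in N (left out, the last holds). Time passes only in rows, so rows that do not move let the fingers close, or fill a call up. It gives the time, the measured TCP pose, the force, the opening and the grip force at its end, in the units of the state.
- env.observe(): the state, without advancing time (a new reading comes with each control period).
- env.capture(name): name is "scene" or "top" or "wrist"; returns the picture (420x560x3 uint8, red, green, blue); there is no depth.
- env.camera_info(name): a dict with "camera_matrix" (3x3 intrinsics, pixels), "k1" (the pictures are not rectified: a ray, as slopes to the right and down, at radius r is drawn at 1 + k1 r^2 times it, then the intrinsics apply), "T" (4x4, takes a point from camera to world coordinates). Camera axes: x right, y down, z forward; pixel columns grow to the right and rows downward; lengths in m; the calibration is good to about 2 mm. A picture is of the moment at which its call begins: read the wrist's pose just before it. camera_info takes no time and is no camera call; for the wrist camera it gives the pose at the moment of the call.
- env.hand_in(): hands the job in; it is judged then, once.
The state is a dict: "time_s": time; "joint_pos": joint angles; "joint_velocities": joint speeds; "joint_efforts": joint torques, N m; "tcp_pos": TCP position; "ee_rot": TCP orientation; "wrist_force": force on the tool from outside, world axes, zero at the start; "torque": the same for the moment, N m; "grip_width": finger opening in m; "grip_force": force on a finger pad.
Only numpy, scipy, OpenCV 4.12 (cv2) and the standard library are available. Lean on these libraries where they do the work, as an engineer would, in place of code of your own. Each camera call takes 0.05 s, during which the arm holds its last target. There are 200 camera calls.

## Working session

There is one attempt and no reset: what is moved stays moved. The work goes in short steps, Python scripts to look and compute and a shell command to move; the robot and the scene stay as the last step left them, time stands still between calls to the robot, and variables do not carry over. Pictures are saved under pics/ and viewed, at most 10 in all, crops included, and the job is handed in when it is done.

```bash
ls; mkdir -p pics
cat > h.py <<'E'
import numpy as np, cv2
from scipy.spatial.transform import Rotation as R
from station import env
def snap(n,f):
    ci=env.camera_info(n); im=env.capture(n); cv2.imwrite('pics/'+f+'.png',im[:,:,::-1]); np.savez('pics/'+f+'.npz',im=im,K=ci['camera_matrix'],k1=ci['k1'],T=ci['T']); return im
def load(f):
    d=np.load('pics/'+f+'.npz'); return d['im'],np.array(d['K']),float(d['k1']),np.array(d['T'])
def ray(f,uv):
    im,K,k1,T=load(f)
    p=cv2.undistortPoints(np.array([[uv]],float),K,np.array([k1,0,0,0,0.]))[0,0]
    return T[:3,3],T[:3,:3]@np.array([p[0],p[1],1])
def onz(f,uv,z):
    o,d=ray(f,uv); return o+d*(z-o[2])/d[2]
def proj(f,X):
    im,K,k1,T=load(f); Ti=np.linalg.inv(T); r=cv2.Rodrigues(Ti[:3,:3])[0]
    return cv2.projectPoints(np.atleast_2d(np.array(X,float)),r,Ti[:3,3],K,np.array([k1,0,0,0,0.]))[0][:,0]
E
python3 - <<'E'
from h import *
snap('scene','s0');snap('top','t0')
for f in('s0','t0'):
    _,K,k,T=load(f);print(K,k,T.round(3))
E
```

```text
pics
[[385.29752496   0.         278.64648874]
 [  0.         385.29752496 205.88807682]
 [  0.           0.           1.        ]] -0.03551880973269812 [[ 0.851  0.337 -0.404  1.008]
 [ 0.526 -0.559  0.641 -0.675]
 [-0.01  -0.757 -0.653  0.821]
 [ 0.     0.     0.     1.   ]]
[[387.06214447   0.         281.85930353]
 [  0.         387.06214447 207.77221251]
 [  0.           0.           1.        ]] -0.04383179123106747 [[ 0.006 -0.986  0.165  0.366]
 [-1.    -0.01  -0.021  0.06 ]
 [ 0.022 -0.165 -0.986  1.081]
 [ 0.     0.     0.     1.   ]]
```

View pics/s0.png

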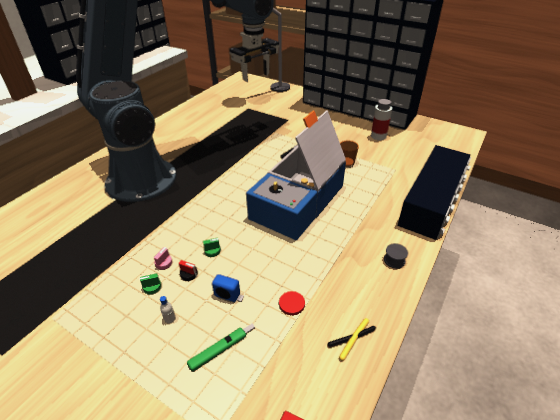

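View pics/t0.png

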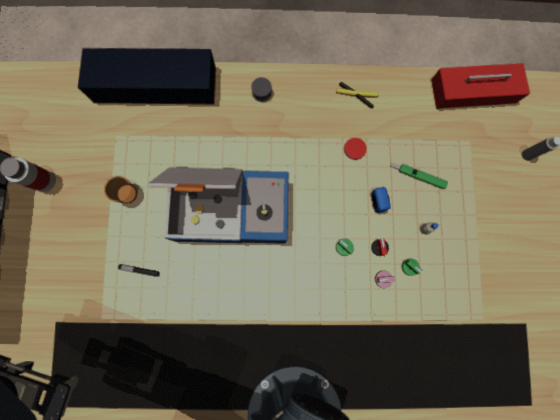

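The scene view shows the cleaner with the lid open (tab at about 310,119) and the red knob at (187,269). In the top view the deck is around (265,207), the tab around (190,187) and the knob around (381,247).

Run:
```python
from h import *
im,_,_,_=load('t0'); s,_,_,_=load('s0')
a=cv2.resize(im[160:250,140:300],None,fx=4.9,fy=4.9,interpolation=cv2.INTER_CUBIC)[:, :784]
cv2.imwrite('pics/c1.png',a[:,:,::-1])
hsv=cv2.cvtColor(im,cv2.COLOR_RGB2HSV); hs=cv2.cvtColor(s,cv2.COLOR_RGB2HSV)
def m(h,lo,hi,box):
    k=cv2.inRange(h,lo,hi); z=np.zeros_like(k); x0,y0,x1,y1=box; z[y0:y1,x0:x1]=k[y0:y1,x0:x1]; return z
def c(k):
    v,u=np.nonzero(k); return (u.mean(),v.mean()),len(u),(u.min(),v.min(),u.max(),v.max())
t=c(m(hsv,(5,150,120),(18,255,255),(165,175,215,195)));print('tab top',t)
t2=c(m(hs,(5,150,120),(18,255,255),(295,105,325,130)));print('tab scene',t2)
o1,d1=ray('t0',t[0]);o2,d2=ray('s0',t2[0])
A=np.c_[d1,-d2];x=np.linalg.lstsq(A,o2-o1,rcond=None)[0];print('tab',o1+d1*x[0],o2+d2*x[1])
k=c(m(hsv,(0,150,80),(5,255,255),(370,235,392,258))|m(hsv,(172,150,80),(180,255,255),(370,235,392,258)));print('knob',k,onz('t0',k[0],.04))
b=m(hsv,(105,150,30),(125,255,255),(150,165,295,250));print('blue',c(b)[1:])
cn=max(cv2.findContours(b,0,2)[0],key=cv2.contourArea);r=cv2.minAreaRect(cn);print(r)
g=m(hsv,(15,80,100),(35,255,255),(250,195,280,222));print('brass',c(g),onz('t0',c(g)[0],.134))
for uv in[(289,172),(289,243),(288,172),(167,243),(244,171),(244,240)]:print(uv,onz('t0',uv,.11).round(3))
```

```text
tab top ((np.float64(189.06289308176102), np.float64(187.54088050314465)), 159, (np.int64(175), np.int64(185), np.int64(202), np.int64(190)))
tab scene ((np.float64(310.5646258503401), np.float64(118.25850340136054)), 147, (np.int64(303), np.int64(110), np.int64(317), np.int64(127)))
tab [0.54299004 0.240242   0.27718653] [0.54532347 0.24194891 0.2780806 ]
knob ((np.float64(383.28846153846155), np.float64(248.59615384615384)), 52, (np.int64(380), np.int64(240), np.int64(386), np.int64(254))) [ 0.43188796 -0.23704665  0.04      ]
blue (605, (np.int64(177), np.int64(172), np.int64(286), np.int64(241)))
((263.37322998046875, 235.31675720214844), (43.800506591796875, 13.618060111999512), 3.990912914276123)
brass ((np.float64(263.6190476190476), np.float64(211.42857142857142)), 21, (np.int64(261), np.int64(210), np.int64(266), np.int64(213))) [0.51583207 0.08529913 0.134     ]
(289, 172) [0.624 0.022 0.11 ]
(289, 243) [0.44  0.021 0.11 ]
(288, 172) [0.623 0.024 0.11 ]
(167, 243) [0.437 0.326 0.11 ]
(244, 171) [0.625 0.138 0.11 ]
(244, 240) [0.447 0.134 0.11 ]
```

View pics/c1.png

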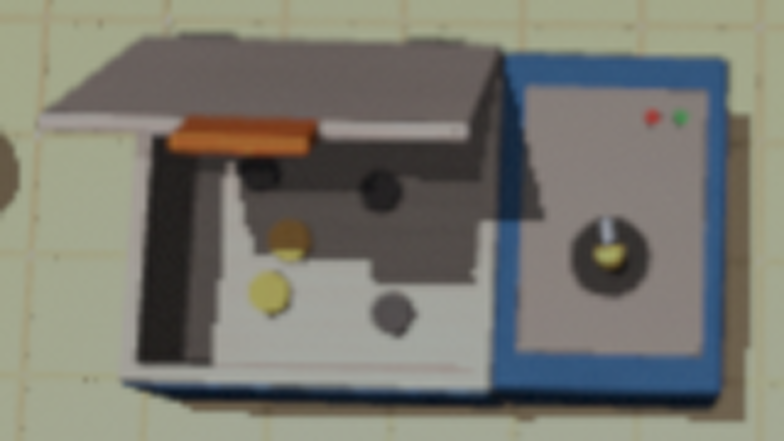

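The crop shows the spindle at crop (609,252), with its white line up to (605,222), so its flat looks almost to world +x. The orange tab is at crop (240,137).

```bash
cat >> h.py <<'E'
def go(pos,yaw,f=True):
    "shift (cm) and turn in tool axes from the present pose to tcp pos, tool down with tool x at yaw (mod pi)"
    s=env.observe(); Rc=R.from_rotvec(s['ee_rot']); p=np.array(s['tcp_pos'])
    c=[]
    for k in(0,np.pi):
        Rt=R.from_euler('z',yaw+k)*R.from_euler('x',np.pi); c.append((Rc.inv()*Rt).as_rotvec())
    v=min(c,key=np.linalg.norm)
    print('shift cm',(Rc.inv().apply(np.array(pos)-p)*100).round(2),'turn',v.round(3))
E
python3 - <<'E'
from h import *
s=env.observe();print(s['time_s'],s['tcp_pos'],s['grip_width'],R.from_rotvec(s['ee_rot']).as_matrix().round(3))
P=lambda u,v:onz('t0',(140+u/4.9,160+v/4.9),.11)
fl,fr,br=P(123,380),P(720,392),P(727,60);print(fl,fr,br)
d=fr-fl;print('yaw front',np.arctan2(d[0],-d[1]),'len',np.linalg.norm(d));e=br-fr;print('yaw side',np.arctan2(-e[1]*-1,e[0]),np.linalg.norm(e))
sp=onz('t0',(140+609/4.9,160+252/4.9),.13);l=onz('t0',(140+605/4.9,160+222/4.9),.112)
print(sp,l,np.arctan2(l[1]-sp[1],l[0]-sp[0]))
print(env.camera_info('wrist')['T'].round(3))
go([.6,.24,.506],0)
E
```

```text
0.1 [0.15130389 0.52866659 0.40427066] 0.09317365265007305 [[-0.961  0.275 -0.   ]
 [ 0.275  0.961 -0.001]
 [ 0.    -0.001 -1.   ]]
[0.45093509 0.33193646 0.11      ] [0.44753095 0.02641532 0.11      ] [0.6228336  0.02339675 0.11      ]
yaw front -0.0111415956323824 len 0.3055401045457185
yaw side -0.01721751314885108 0.175328635222749
[0.5164785  0.08374812 0.13      ] [0.53503925 0.08647755 0.112     ] 0.14600735895399075
[[ 0.274  0.923  0.269  0.076]
 [ 0.962 -0.263 -0.077  0.55 ]
 [-0.     0.28  -0.96   0.384]
 [ 0.     0.     0.     1.   ]]
shift cm [-51.08 -15.41 -10.16] turn [-0.001 -0.    -0.279]
```

```bash
python3 -m crank '[[[0,0,-5.5],[0,0,-0.14]],[[0,0,-4.7],[0,0,-0.139]],[[-4.8,-3.2,0],[0,0,0]],[[-4.8,-3.2,0],[0,0,0]],[[-4.8,-3.2,0],[0,0,0]],[[-4.8,-3.2,0],[0,0,0]],[[-4.8,-3.2,0],[0,0,0]],[[-4.8,-3.2,0],[0,0,0]],[[-4.8,-3.2,0],[0,0,0]],[[-4.8,-3.2,0],[0,0,0]]]' 1 20; python3 -c "
from h import *
go([.605,.24,.506],0)"
```

```text
time_s: 1.35
tcp_pos: [0.5368, 0.2715, 0.5065]
ee_rot: [0.0, -3.141, 0.0]
wrist_force: [0.4, -0.6, -0.7]
grip_width: 0.0006
grip_force: 0.0
shift cm [-6.82 -3.15  0.04] turn [-0. -0.  0.]
```

```bash
python3 -m crank '[[[-3.4,-1.6,0],[0,0,0]],[[-3.4,-1.6,0],[0,0,0]],[[0,0,2.2],[0,0,0]],[[0,0,2.2],[0,0,0]],[[1,0,0],[0,0,0]],[[0.8,0,0],[0,0,0]],[[0.6,0,0],[0,0,0]],[[0.6,0,0],[0,0,0]],[[0.5,0,0],[0,0,0]],[[0.5,0,0],[0,0,0]]]'; python3 -c "
from h import *
snap('scene','s1');im=load('s1')[0];cv2.imwrite('pics/s1c.png',cv2.resize(im[80:240,230:390],None,fx=3.7,fy=3.7)[:,:,::-1])"
```

```text
time_s: 2.6
tcp_pos: [0.5631, 0.2408, 0.4628]
ee_rot: [-0.0, 3.141, 0.0]
wrist_force: [-0.0, 0.5, 0.4]
grip_width: -0.0
grip_force: 0.0
```

View pics/s1c.png

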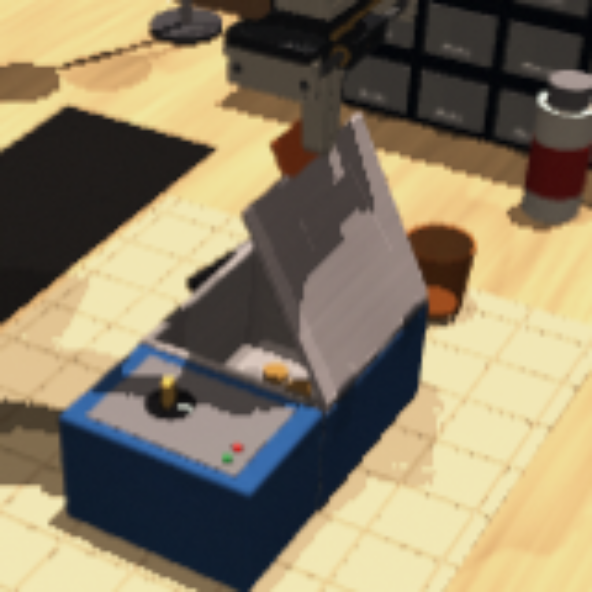

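The finger stands behind the tab at crop (320,140), about to touch it. I'll follow the arc now.

```bash
python3 -m crank '[[[0.46,0,0.22],[0,0,0]],[[0.46,0,0.22],[0,0,0]],[[0.46,0,0.23],[0,0,0]],[[0.45,0,0.24],[0,0,0]],[[0.45,0,0.25],[0,0,0]],[[0.43,0,0.27],[0,0,0]],[[0.43,0,0.28],[0,0,0]],[[0.42,0,0.29],[0,0,0]],[[0.41,0,0.30],[0,0,0]],[[0.40,0,0.31],[0,0,0]]]'
```

```text
time_s: 3.9
tcp_pos: [0.5194, 0.2408, 0.4364]
ee_rot: [-0.0, 3.142, -0.0]
wrist_force: [1.1, 0.5, 0.9]
grip_width: 0.0003
grip_force: 0.6
```

```bash
python3 -m crank '[[[0.39,0,0.33],[0,0,0]],[[0.39,0,0.33],[0,0,0]],[[0.38,0,0.34],[0,0,0]],[[0.37,0,0.35],[0,0,0]],[[0.36,0,0.37],[0,0,0]],[[0.35,0,0.38],[0,0,0]],[[0.34,0,0.38],[0,0,0]],[[0.33,0,0.4],[0,0,0]],[[0.32,0,0.4],[0,0,0]],[[0.31,0,0.41],[0,0,0]]]'
python3 -m crank '[[[0.29,0,0.42],[0,0,0]],[[0.28,0,0.43],[0,0,0]],[[0.27,0,0.44],[0,0,0]],[[0.25,0,0.45],[0,0,0]],[[0.24,0,0.45],[0,0,0]],[[0.22,0,0.46],[0,0,0]],[[0.21,0,0.46],[0,0,0]],[[0.20,0,0.47],[0,0,0]],[[0.19,0,0.47],[0,0,0]],[[0.17,0,0.48],[0,0,0]]]'
```

```text
time_s: 5.15
tcp_pos: [0.4841, 0.2408, 0.3995]
ee_rot: [0.0, -3.142, 0.0]
wrist_force: [1.4, -0.8, 0.5]
grip_width: 0.0006
grip_force: 0.5
time_s: 6.4
tcp_pos: [0.461, 0.2408, 0.3541]
ee_rot: [0.0, -3.142, 0.0]
wrist_force: [0.5, 0.1, 1.6]
grip_width: 0.0006
grip_force: 0.4
```

```bash
python3 -m crank '[[[0.16,0,0.49],[0,0,0]],[[0.15,0,0.49],[0,0,0]],[[0.13,0,0.5],[0,0,0]],[[0.12,0,0.5],[0,0,0]],[[0.1,0,0.5],[0,0,0]],[[0.08,0,0.5],[0,0,0]],[[0.06,0,0.5],[0,0,0]],[[0.03,0,0.5],[0,0,0]],[[0,0,0.4],[0,0,0]],[[0,0,0.4],[0,0,0]]]'
```

```text
time_s: 7.65
tcp_pos: [0.4528, 0.2408, 0.3064]
ee_rot: [0.0, -3.141, 0.0]
wrist_force: [-0.3, 0.5, 1.0]
grip_width: 0.0001
grip_force: 0.4
```

```bash
python3 -m crank '[[[0,0,0.1],[0,0,0]],[[0,0,0.1],[0,0,0]],[[0,0,0.05],[0,0,0]],[[0,0,0.05],[0,0,0]],[[0,0,0.05],[0,0,0]],[[0,0,0],[0,0,0]],[[0,0,0],[0,0,0]],[[0,0,0],[0,0,0]],[[0,0,0],[0,0,0]],[[0,0,0],[0,0,0]]]'; python3 -c "
from h import *
snap('scene','s2');im=load('s2')[0];cv2.imwrite('pics/s2c.png',cv2.resize(im[80:240,230:390],None,fx=3.7,fy=3.7)[:,:,::-1])"
```

```text
time_s: 8.9
tcp_pos: [0.4528, 0.2408, 0.3042]
ee_rot: [-0.0, 3.141, 0.0]
wrist_force: [-5.4, -2.7, 13.5]
grip_width: 0.0007
grip_force: 7.1
```

View pics/s2c.png

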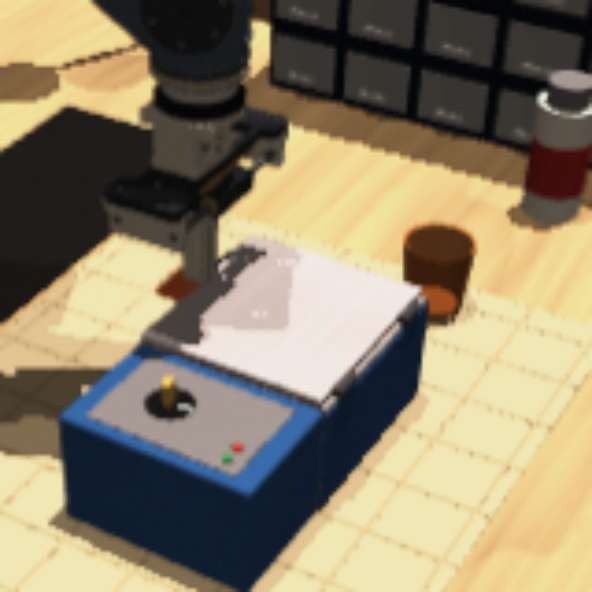

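The lid lies level on the tank, and 13.5 N is felt at the stop, so it is shut. Next I look at the spindle from close by.

```bash
python3 -m crank '[[[0,0,-2],[0,0,0]],[[0,0,-2.2],[0,0,0]],[[-1.95,-2.6,0],[0,0,0]],[[-1.95,-2.6,0],[0,0,0]],[[-1.95,-2.6,0],[0,0,0]],[[-1.95,-2.6,0],[0,0,0]],[[-1.95,-2.6,0],[0,0,0]],[[-1.95,-2.6,0],[0,0,0]],[[0,0,0],[0,0,0]],[[0,0,0],[0,0,0]]]'; python3 -c "
from h import *
im=snap('wrist','w1');print(proj('w1',[[.516,.085,.134],[.57,.085,.16]]))"
```

```text
time_s: 10.2
tcp_pos: [0.5694, 0.0852, 0.345]
ee_rot: [0.0, -3.141, -0.0]
wrist_force: [0.5, 0.0, 0.1]
grip_width: 0.0004
grip_force: 0.0
[[284.9566228  147.91189833]
 [284.91867985 262.68586289]]
```

View pics/w1.png

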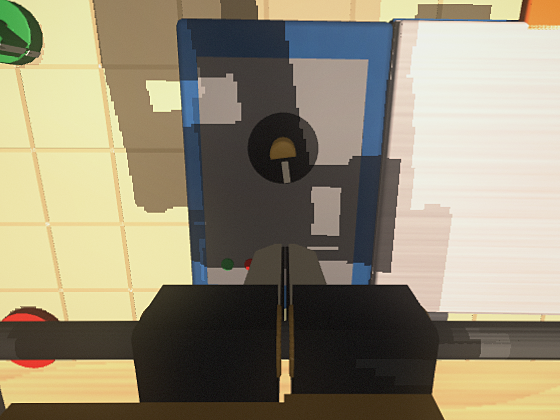

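The wrist view shows the spindle's D at (283,148) on its black disc. The white line runs from about (284,161) to (287,182), and the flat looks down the image, which is world +x.

Run:
```python
from h import *
im=load('w1')[0]; hsv=cv2.cvtColor(im,cv2.COLOR_RGB2HSV)
sub=np.zeros(im.shape[:2],np.uint8);sub[105:192,240:328]=255
blk=((im.max(2)<38)*255).astype(np.uint8)&sub
cn=max(cv2.findContours(blk,0,1)[0],key=cv2.contourArea);(cx,cy),r=cv2.minEnclosingCircle(cn);e=cv2.fitEllipse(cn);print('disc',(cx,cy),r,e, onz('w1',e[0],.112), 'size', np.linalg.norm(onz('w1',(cx+r,cy),.112)-onz('w1',(cx-r,cy),.112)))
g=cv2.inRange(hsv,(10,90,50),(35,255,255))&sub
cn=max(cv2.findContours(g,0,1)[0],key=cv2.contourArea)
P=np.array([onz('w1',p[0].astype(float),.134)[:2] for p in cn]);print('brass extents',P.min(0),P.max(0))
# circle of known r to arc points
from scipy.optimize import least_squares
far=P[:,0].max();A=P[P[:,0]<far-.004]
f=least_squares(lambda q:np.hypot(*(A-q[:2]).T)-q[2],[.516,.085,.007],loss='soft_l1',f_scale=.0005);print('arc',f.x,len(A),'flat dist',far-f.x[0])
h=P[(P[:,0]>far-.0025)];h=h[abs(h[:,1]-f.x[1])<.005];print('flat',np.polyfit(h[:,1],h[:,0],1))
w=((im.min(2)>95)*255).astype(np.uint8);m2=np.zeros_like(w);m2[162:184,275:296]=255;w&=m2
v,u=np.nonzero(w);print('line px',len(u))
L=np.array([onz('w1',(a,b),.1125)[:2] for a,b in zip(u,v)]);c=L.mean(0);print(c)
vt=np.linalg.svd(L-c)[2][0];print('dir',np.arctan2(*(vt*np.sign(vt[0]))[::-1]), 'from disc', np.arctan2(*(c-onz('w1',e[0],.112)[:2])[::-1]),'from arc',np.arctan2(*(c-f.x[:2])[::-1]))
```

```text
disc (282.5381774902344, 147.741943359375) 35.349395751953125 ((278.7640686035156, 146.78907775878906), (61.40261459350586, 68.5099868774414), 161.3850555419922) [0.5181774  0.08138878 0.112     ] size 0.04169484775825088
brass extents [0.51030026 0.07703729] [0.52189814 0.09035175]
arc [0.51673535 0.08372997 0.00637306] 38 flat dist 0.00516279228690375
flat [-0.13328473  0.53203757]
line px 1
[0.52711551 0.08626362]
dir 0.0 from disc 0.4993043505798948 from arc 0.23940434260952204
```

Run:
```python
from h import *
im=load('w1')[0]
d=onz('w1',(282.54,147.74),.111);print('disc',d)
sub=im[158:186,274:298].astype(int);print(sub.mean(2).round().astype(int)[::3,::2])
mn=sub.min(2);v,u=np.nonzero((mn>55)&(sub.max(2)-mn<45)&(np.arange(158,186)[:,None]>163))
L=np.array([onz('w1',(a+274,b+158),.1115)[:2] for a,b in zip(u,v)]);c=L.mean(0);vt=np.linalg.svd(L-c)[2][0]
print(len(u),c,'dir',np.arctan2(*(vt*np.sign(vt[0]))[::-1]),'from disc',np.arctan2(*(c-d[:2])[::-1]))
# knob from top: refined start
kk=load('t0')[0];print(onz('t0',(381,247),.016))
go([.432+.055,-.237,.30],0)
```

```text
disc [0.51886178 0.08360879 0.111     ]
[[ 62  63  51  38  30  14  15  20  21  20  25  25]
 [ 22  22  21  23  46  52  70  27  26  24  24  27]
 [ 18  27  20  16  92  97  97  57  20  21  20  27]
 [ 19  21  21  21  95  94  99  67  23  21  23  23]
 [ 21  20  18  20  71  97  93 107  21  28  21  25]
 [ 20  19  18  21  46  99  94 102  18  24  25  27]
 [ 16  21  22  20  12 101  94 100  34  26  25  25]
 [ 22  23  21  21  16  94  97  95  48  24  22  18]
 [ 37  28  21  21  15  89  94  75  47  44  58  56]
 [ 60  57  55  53  56  58  57  55  57  57  59  59]]
137 [0.53449091 0.08535341] dir 0.06251845135946692 from disc 0.11116646124987324
[ 0.43777291 -0.23763964  0.016     ]
shift cm [  8.26 -32.24   4.51] turn [ 0.    -0.     0.001]
```

```bash
python3 -m crank '[[[1.3,-5.3,0],[0,0,0]],[[1.3,-5.4,0],[0,0,0]],[[1.3,-5.4,0],[0,0,0]],[[1.3,-5.4,0],[0,0,0]],[[1.3,-5.4,0],[0,0,0]],[[1.3,-5.3,0],[0,0,0]],[[0,0,3.7],[0,0,0]],[[0,0,3.7],[0,0,0]],[[0,0,0],[0,0,0]],[[0,0,0],[0,0,0]]]' 0.55 20; python3 -c "
from h import *
im=snap('wrist','w2');print(proj('w2',[[.435,-.237,.044]]))"
```

```text
time_s: 11.5
tcp_pos: [0.4924, -0.2368, 0.2725]
ee_rot: [-0.002, 3.14, -0.001]
wrist_force: [0.7, -1.1, 0.0]
grip_width: 0.042
grip_force: 0.0
[[285.40362802 136.4067616 ]]
```

View pics/w2.png

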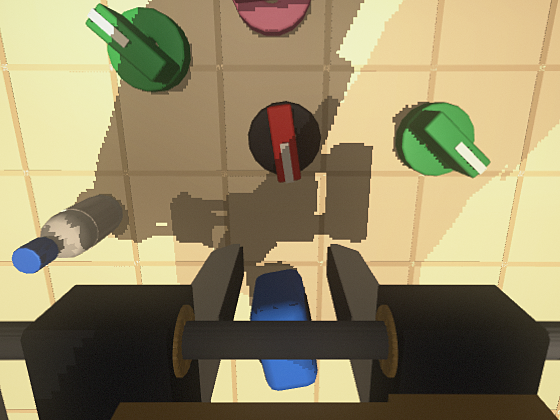

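The wrist view shows the red bar from (280,106) to (288,182), with the white line on its lower (+x) end; the tape measure is at (283,330).

Run:
```python
from h import *
im=load('w2')[0]; hsv=cv2.cvtColor(im,cv2.COLOR_RGB2HSV)
m=cv2.inRange(hsv,(0,120,60),(8,255,255))|cv2.inRange(hsv,(170,120,60),(180,255,255));z=np.zeros_like(m);z[90:200,240:330]=m[90:200,240:330]
cn=max(cv2.findContours(z,0,1)[0],key=cv2.contourArea);h=cv2.convexHull(cn)
P=np.array([onz('w2',p[0].astype(float),.044)[:2]*1000 for p in h],np.float32);r=cv2.minAreaRect(P);print(r,cv2.boxPoints(r).round(1))
blk=((im.max(2)<45)*255).astype(np.uint8)&0
(cx,cy)=(284.5,139.5)
g=((hsv[:,:,2]<48)*255).astype(np.uint8);zz=np.zeros_like(g);zz[95:190,240:330]=g[95:190,240:330];cn=max(cv2.findContours(zz,0,1)[0],key=cv2.contourArea);print('skirt',cv2.minEnclosingCircle(cn),onz('w2',cv2.minEnclosingCircle(cn)[0],.016))
```

```text
((439.0158996582031, -237.84588623046875), (43.712257385253906, 14.071383476257324), 8.567005157470703) [[ 416.4 -234.1]
 [ 418.5 -248.1]
 [ 461.7 -241.5]
 [ 459.6 -227.6]]
skirt ((284.0823669433594, 137.54730224609375), 36.597694396972656) [ 0.43850638 -0.23779415  0.016     ]
```

```bash
python3 -c "
from h import *
go([.439,-.238,.206],.149)"
python3 -m crank '[[[2.65,0,0],[0,0,-0.075]],[[2.65,0.4,0],[0,0,-0.075]],[[0,0,0],[0,0,0]],[[0,0,0],[0,0,0]],[[0,0,0],[0,0,0]],[[0,0,0],[0,0,0]],[[0,0,0],[0,0,0]],[[0,0,0],[0,0,0]],[[0,0,0],[0,0,0]],[[0,0,0],[0,0,0]]]'; python3 -c "
from h import *
go([.439,-.238,.206],.149)"
```

```text
shift cm [ 5.36 -0.09  6.67] turn [-0.001  0.002 -0.148]
time_s: 12.8
tcp_pos: [0.4387, -0.2352, 0.2711]
ee_rot: [0.236, -3.133, 0.0]
wrist_force: [-0.3, 0.8, 0.6]
grip_width: 0.042
grip_force: 0.0
shift cm [ 0.01 -0.28  6.51] turn [-0.    -0.     0.001]
```

```bash
python3 -m crank '[[[0,-0.28,1],[0,0,0]],[[0,0,1.5],[0,0,0]],[[0,0,1.5],[0,0,0]],[[0,0,1.5],[0,0,0]],[[0,0,0.7],[0,0,0]],[[0,0,0.3],[0,0,0]],[[0,0,0],[0,0,0]],[[0,0,0],[0,0,0]],[[0,0,0],[0,0,0]],[[0,0,0],[0,0,0]]]'
python3 -m crank '[[[0,0,0],[0,0,0]],[[0,0,0],[0,0,0]],[[0,0,0],[0,0,0]],[[0,0,0],[0,0,0]],[[0,0,0],[0,0,0]],[[0,0,0],[0,0,0]],[[0,0,0],[0,0,0]],[[0,0,0],[0,0,0]],[[0,0,0],[0,0,0]],[[0,0,-1],[0,0,0]]]' 1 40
```

```text
time_s: 14.05
tcp_pos: [0.4391, -0.238, 0.2063]
ee_rot: [-0.236, 3.132, -0.0]
wrist_force: [0.5, -0.6, 0.2]
grip_width: 0.0418
grip_force: 0.0
time_s: 15.3
tcp_pos: [0.4389, -0.2379, 0.216]
ee_rot: [0.236, -3.132, -0.001]
wrist_force: [0.1, -0.3, -0.3]
grip_width: 0.0136
grip_force: 40.0
```

```bash
python3 -m crank '[[[0,0,-6],[0,0,0.02]],[[0,0,-6],[0,0,0.02]],[[0,0,-2.4],[0,0,0]],[[-1.3,3.3,0],[0,0,0]],[[-1.3,3.3,0],[0,0,0]],[[-1.3,3.3,0],[0,0,0]],[[-1.3,3.3,0],[0,0,0]],[[-1.3,3.3,0],[0,0,0]],[[-1.3,3.3,0],[0,0,0]],[[-1.3,3.3,0],[0,0,0]]]'; python3 -c "
from h import *
go([.5193,.0837,.35],.11)"
```

```text
time_s: 16.55
tcp_pos: [0.5042, 0.0028, 0.3608]
ee_rot: [-0.173, 3.136, -0.0]
wrist_force: [1.0, -0.7, -1.2]
grip_width: 0.0139
grip_force: 40.0
shift cm [-2.39  7.87  1.09] turn [-0.     0.001  0.   ]
```

```bash
python3 -m crank '[[[-0.8,2.6,0],[0,0,0]],[[-0.8,2.6,0],[0,0,0]],[[-0.79,2.67,0],[0,0,0]],[[0,0,1],[0,0,0]],[[0,0,0],[0,0,0]],[[0,0,0.4],[0,0,0]],[[0,0,0.3],[0,0,0]],[[0,0,0.3],[0,0,0]],[[0,0,0.2],[0,0,0]],[[0,0,0],[0,0,0]]]'
```

```text
time_s: 17.8
tcp_pos: [0.5191, 0.0826, 0.3379]
ee_rot: [0.173, -3.136, -0.001]
wrist_force: [0.1, 1.6, -1.1]
grip_width: 0.0137
grip_force: 40.0
```

```bash
python3 -m crank '[[[0,0,0],[0,0,0]],[[0,0,0.05],[0,0,0]],[[0,0,0.05],[0,0,0]],[[0,0,0.05],[0,0,0]],[[0,0,0.05],[0,0,0]],[[0,0,0.05],[0,0,0]],[[0,0,0.05],[0,0,0]],[[0,0,0],[0,0,0]],[[0,0,0],[0,0,0]],[[0,0,0],[0,0,0]]]'; python3 -c "
from h import *
s=env.observe();print(s['torque'],s['wrist_force']);go([.5193,.0837,.335],.11)"
```

```text
time_s: 19.05
tcp_pos: [0.5192, 0.0826, 0.3352]
ee_rot: [-0.173, 3.137, 0.0]
wrist_force: [-1.2, 4.7, 1.0]
grip_width: 0.0134
grip_force: 40.0
[1.04276918 0.2906251  0.04836949] [-1.18714532  4.69106495  0.96356107]
shift cm [-0.02  0.11  0.02] turn [0. 0. 0.]
```

The knob is entering, with a side force of 4.7 N towards +y. I'll yield 1 mm in y and go on.

```bash
python3 -m crank '[[[0,0.1,0],[0,0,0]],[[0,0,0],[0,0,0]],[[0,0,0.1],[0,0,0]],[[0,0,0.1],[0,0,0]],[[0,0,0.1],[0,0,0]],[[0,0,0.1],[0,0,0]],[[0,0,0.1],[0,0,0]],[[0,0,0],[0,0,0]],[[0,0,0],[0,0,0]],[[0,0,0],[0,0,0]]]'; python3 -c "
from h import *
s=env.observe();print(s['torque'],s['wrist_force'])"
```

```text
time_s: 20.3
tcp_pos: [0.5191, 0.0835, 0.3302]
ee_rot: [-0.173, 3.137, -0.0]
wrist_force: [0.6, -0.4, -1.2]
grip_width: 0.0139
grip_force: 40.0
[ 0.04965152 -0.02521772  0.0133791 ] [ 0.58447737 -0.37564768 -1.17300129]
```

```bash
python3 -m crank '[[[0,0,0.1],[0,0,0]],[[0,0,0.1],[0,0,0]],[[0,0,0.1],[0,0,0]],[[0,0,0.1],[0,0,0]],[[0,0,0.1],[0,0,0]],[[0,0,0.1],[0,0,0]],[[0,0,0.1],[0,0,0]],[[0,0,0.1],[0,0,0]],[[0,0,0],[0,0,0]],[[0,0,0],[0,0,0]]]' - 60; python3 -c "
from h import *
s=env.observe();print(s['torque'],s['wrist_force'])"
```

```text
time_s: 21.55
tcp_pos: [0.5191, 0.0835, 0.3223]
ee_rot: [-0.173, 3.137, 0.0]
wrist_force: [-1.9, 0.7, 3.5]
grip_width: 0.0137
grip_force: 60.0
[0.06228342 0.23054038 0.01532311] [-1.94087582  0.66166908  3.5311819 ]
```

```bash
python3 -m crank '[[[0,0,0.1],[0,0,0]],[[0,0,0.1],[0,0,0]],[[0,0,0.1],[0,0,0]],[[0,0,0.1],[0,0,0]],[[0,0,0.05],[0,0,0]],[[0,0,0.05],[0,0,0]],[[0,0,0],[0,0,0]],[[0,0,0],[0,0,0]],[[0,0,0],[0,0,0]],[[0,0,0],[0,0,0]]]'; python3 -c "
from h import *
s=env.observe();print(s['torque'],s['wrist_force'])"
```

```text
time_s: 22.8
tcp_pos: [0.5192, 0.0835, 0.3179]
ee_rot: [-0.173, 3.136, -0.0]
wrist_force: [-3.5, -0.2, 13.6]
grip_width: 0.0139
grip_force: 60.0
[-0.01240412  0.83071264  0.02407172] [-3.46169771 -0.15467611 13.55513914]
```

```bash
python3 -m crank '[[[0,0,0.05],[0,0,0]],[[0,0,0.05],[0,0,0]],[[0,0,0],[0,0,0]],[[0,0,0],[0,0,0]],[[0,0,0],[0,0,0]],[[0,0,0],[0,0,0]],[[0,0,0],[0,0,0]],[[0,0,0],[0,0,0]],[[0,0,0],[0,0,0]],[[0,0,0],[0,0,0]]]'; python3 -c "
from h import *
s=env.observe();print(s['torque'],s['wrist_force']);snap('scene','s3');im=load('s3')[0];cv2.imwrite('pics/s3c.png',cv2.resize(im[100:240,220:380],None,fx=4,fy=4)[:,:,::-1])"
```

```text
time_s: 24.05
tcp_pos: [0.5192, 0.0835, 0.3177]
ee_rot: [-0.173, 3.136, -0.0]
wrist_force: [-7.7, -0.5, 22.6]
grip_width: 0.0134
grip_force: 60.0
[-0.12593426  1.50250757 -0.00467306] [-7.67505835 -0.49915115 22.59618823]
```

View pics/s3c.png

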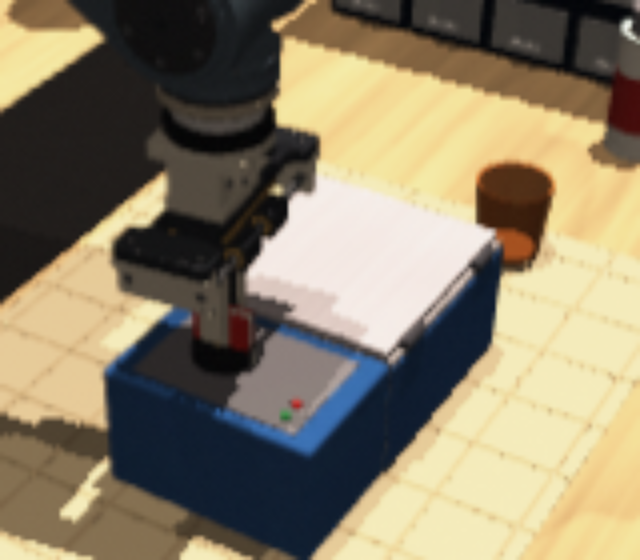

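The knob sits down on the deck at crop (225,350) with the gripper on it, and the lid is shut. At 22.6 N the tool no longer moves, and its height matches the stop.

```bash
python3 -c "
from station import env
print(env.hand_in())"
```

```text
the job is handed in; nothing more can be done
None
```

I handed the job in at about 24 s: the lid was lowered steadily and is shut, the knob's flat is lined up with the spindle's, and the gripper is still holding it against its stop at about 23 N; the hand-in gave no verdict.

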